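# Load a culture dish into the push-to-open plate imager

## Task

Load the pink culture dish into the plate imager: press gently on the front of its closed tray until the touch latch lets go and the tray springs right out, set the dish down flat in its seat between the four lugs, then push the tray gently back in past its catch so that it latches and stays shut. Never force the latch (a light finger push is enough), do not drop or tip the dish, and leave everything else where it stands.

Things in the scene. Friction and masses are not known exactly. Their poses are not given: they have to be found in the camera images.
- imager: Plate imager: light-grey box fixed to the worktop, 170 deep (x) x 156 wide (y) mm. Flat deck 86 mm high in front; from 83 mm behind the front face an optics head rises to 131 mm. Origin: centre of its underside, x from its front (tray side, toward the robot) to its back, z up; front face at x = -85 mm. Tray comes out along -x. More than 15 N of push on imager or tray damages the plastic latch.
- tray (a joint): Tray travel, m: 0 = shut and latched (within 0.001), 0.095 = sprung out, negative = pressed in past rest. Push-push latch: press in to a firm stop, let go, it springs out (in 1 s); push in past 0 to the stop, let go, it stays. The stop lies 4 to 14 mm past 0, unseen, different each time, also for opening and shutting: feel it: force climbs steeply past 8 N. Before it only 1 N (out) to 5 N (in).
- panel (a point): Centre of the outer face of the tray's dark blue-grey front panel (126 wide, 52 high, 26 mm thick; edges 9 and 61 mm above the worktop), at its round touch spot 38 mm above the worktop. Moves with the tray; x points into the imager, normal to the panel. It stands 20 mm in front of the imager's front face when latched. Sliding is braked: 0.2 N more for each cm/s.
- seat (a point): Centre of the dish seat on the tray plate's top (22 mm above the worktop), 62 mm behind the panel's outer face; moves with the tray, axes as the imager's. Four lugs 6 mm high at 45 degrees to the axes, inner faces on a 31 mm radius; gaps over 30 mm wide for fingers along x and y, no side walls. Tray fully out: seat centre 53 mm in front of the imager's front face.
- dish_pink: The dish to load: a closed petri dish with pink contents, 61 mm diameter, 16 mm high (the rim that the fingers meet is 58 mm wide and 14 mm high). Origin: centre of its underside, z up.
- dish_clear: Another closed petri dish of the same size with clear, cream-coloured contents; not to be moved. Origin: centre of its underside.
- cup: Sample cup with a yellow lid, 65 mm diameter, 67 mm high, a bystander. Origin: centre of its underside.
- timer: White timer, 66 x 62 x 19 mm, a bystander. Origin: centre of its underside.
- oil: Small dropper bottle, 28 mm diameter, 88 mm high, a bystander. Origin: centre of its underside.

How it is judged:
On the way, in this order (a step that is already met when the one before it is completed fails the run):
1. the latch has been pressed and the tray has sprung out (more than 85 mm) (value of joint tray above 0.085 m), for 0.2 s.
2. the pink dish stands flat in its seat in the open tray, let go (value of joint tray above 0.07 m and horizontal distance between dish_pink and seat below 0.004 m and z of dish_pink in the frame of seat between -0.003 and 0.002 m and contact force between dish_pink and the fingers below 0.05 N), for 0.2 s.
At the end, for the whole second after the job is handed in: The tray is latched shut at its rest position (within 2.5 mm) and stays there with nothing touching it, and the pink dish lies flat and at rest in its seat inside (within 4 mm of the seat's centre) (value of joint tray between -0.0025 and 0.0025 m and horizontal distance between dish_pink and seat below 0.004 m and z of dish_pink in the frame of seat between -0.003 and 0.002 m and angle between dish_pink's own z axis and vertical below 0.06 rad and linear speed of dish_pink below 0.02 m/s and contact force between imager and the arm below 0.05 N and contact force between imager and the fingers below 0.05 N).
It fails at once if the imager or its tray is pushed with more than 15 N (contact force between imager and the fingers above 15 N or contact force between imager and the arm above 15 N).
It fails at once if the pink dish is tipped by more than 30 degrees (angle between dish_pink's own z axis and vertical above 0.52 rad).
It fails at once if the pink dish falls freely from more than 15 mm above its seat (height (world z) of dish_pink above 0.037 m and contact force between dish_pink and anything else below 0.01 N and linear speed of dish_pink above 0.15 m/s).
It fails at once if the clear dish, the cup, the timer or the dropper bottle is moved by more than 15 mm (distance of any of dish_clear, cup, timer, oil from where it was at the start of the episode above 0.015 m).
It also fails if it takes over 67 s, if anything falls off the work surface, if the arm or the gripper's body presses on something with over 40 N, if the wrist force passes 120 N, or if a joint passes its speed limit or range.

## Robot

A 7-joint arm with a two-finger parallel gripper is mounted at the origin on a cart in front of the work surface, level with it; the furniture and walls round the work are solid. World frame = base frame: x ahead of the robot, y to its left, z up, the work surface at z = 0. Lengths are in m, angles in rad, forces in N, time in s.
With the tool pointing down it reaches from about 0.4 to 0.85 m from the base axis. Payload 10.4 kg.
Tool frame: the origin (TCP) lies midway between the tips of the shut fingers; the grasp point (between the pads) lies 19 mm behind it; x points along the fingers, y is the direction in which the jaws open and shut, and the axes are right-handed (so a half turn about x gives the same grasp; the last joint's range is limited). The gripper opens to 87 mm and grips with 3 to 60 N. Pads are 19 mm wide; open, the fingers measure 117 mm over their backs; the gripper's body (75 mm by 190 mm) begins 51 mm behind the grasp point.
Start: joints at [1.288, 0.332, -0.065, 1.46, 0.022, 1.35, -0.088], TCP at [0.161, -0.604, 0.223] pointing down, gripper open.
Joint ranges: [-2.6, 2.6], [-0.5, 2.12], [-1.47, 1.34], [0.16, 2.42], [-1.27, 4.41], [0.06, 2.06], [-2.6, 2.6]. Speed limits (rad/s): [2.22, 2.22, 2.79, 2.79, 3.14, 3.14, 3.14].

## Interface

Orientations are given as a unit quaternion [x, y, z, w].
In Python, from bench import * gives the robot as it stands.
- The arm moves only by the shell command python3 -m inch 'ROWS' [FORCE]. ROWS is JSON, a list that holds one entry, the list of rows, each a list of 7 numbers: the shift along the world's x, y, z each as a share of 120 mm, from -1 to 1, then the turn, a rotation vector about the world's x, y, z each as a share of 2 pi rad, from -1 to 1, then the closure, from 0 (fully open) to 1 (shut). A call has 1 to 10 rows; each row is the pose to reach, as a shift and turn from the pose commanded when the call began, turning the shorter way round; what a row does not reach only later rows make up. A row lasts 1/10 s, in which the tool goes at most 50 mm and 8.59 degrees, less where a joint would pass 70% of its speed; a pose out of reach is approached as far as the arm can. A call with a number of a shift or a turn outside -1 to 1 is refused whole. A call with a gripper value outside its range is refused whole. The fingers move at their own pace and stop on an object; FORCE is the grip in N (left out, the last holds). Time passes only in rows, so rows that repeat a pose let the fingers close. It gives the time, the measured TCP pose, the force and the opening at its end, in the units of the state.
- read_state(): the state, without advancing time (a new reading comes with each control period).
- camera(name): name is "scene" or "top" or "wrist"; returns the picture (400x640x3 uint8, red, green, blue); there is no depth.
- get_calibration(name): a dict with "fx", "fy", "cx", "cy" (pixels), "xyz" and "attitude" of the camera in the world. Camera axes: x right, y up, looking along -z (the intrinsics and any distortion apply to the point x, -y, -z); pixel columns grow to the right and rows downward; lengths in m; the calibration is good to about 2 mm. The wrist camera is an equidistant fisheye: a pixel r from the principal point sees the ray r / f radians off the axis. A picture is of the moment at which its call begins: read the wrist's pose just before it. get_calibration takes no time and is no camera call; for the wrist camera it gives the pose at the moment of the call.
- close_job(): hands the job in, once; it reports no verdict.
The state is a dict: "time": time; "joint_positions": joint angles; "joint_vel": joint speeds; "joint_torque": joint torques, N m; "ee_pos": TCP position; "eef_rot": TCP orientation; "ft_force": force on the tool from outside, world axes, zero at the start; "torque": the same for the moment, N m; "width": finger opening in m.
Only numpy, scipy, OpenCV 4.12 (cv2) and the standard library are available. Lean on these libraries where they do the work, as an engineer would, in place of code of your own. Each camera call takes 0.05 s, during which the arm holds its last target.

## Working session

There is one attempt and no reset: what is moved stays moved. The work goes in short steps, Python scripts to look and compute and a shell command to move; the robot and the scene stay as the last step left them, time stands still between calls to the robot, and variables do not carry over. Pictures are saved under pics/ and viewed, and the job is handed in when it is done.

```bash
ls; mkdir -p pics; python3 - <<'E'
from bench import *
import cv2
print(read_state())
for n in ["scene","top","wrist"]:
    print(n,get_calibration(n))
    cv2.imwrite(f"pics/{n}0.png",camera(n)[:,:,::-1])
E
```

```text
pics
{'time': 0.0, 'joint_positions': array([ 1.2884242 ,  0.33282947, -0.06470391,  1.46094672,  0.0215983 ,
        1.34988028, -0.08852961]), 'joint_vel': array([-0.00028056, -0.0001877 ,  0.00131226, -0.00259556, -0.000788  ,
        0.00070988,  0.00019946]), 'joint_torque': array([ 1.56624837e-04, -6.23255396e+01,  2.49257876e-02, -3.89893126e+01,
       -6.12495979e-02,  3.98862711e-02,  8.93027459e-05]), 'ee_pos': array([ 0.16043687, -0.60366124,  0.22177784]), 'eef_rot': array([-0.70106662, -0.09205989,  0.70123468, -0.09110702]), 'ft_force': array([-0.22690208, -0.57058586,  0.16589516]), 'torque': array([-0.01689433,  0.00123878, -0.02619271]), 'width': 0.08661434997966076}
scene {'fx': 506.10921752414407, 'fy': 506.10921752414407, 'cx': 323.30440201098514, 'cy': 193.58504183994253, 'xyz': array([-0.1605657 ,  0.58973718,  0.86504227]), 'attitude': array([-0.16538861,  0.37047309,  0.82976171, -0.38326466])}
top {'fx': 370.5960637970651, 'fy': 370.5960637970651, 'cx': 316.3156748272882, 'cy': 199.1799314663654, 'xyz': array([0.44806621, 0.0163636 , 0.99018268]), 'attitude': array([-0.02111039,  0.0270207 ,  0.71342526, -0.69989187])}
wrist {'fx': 309.70691628693146, 'fy': 309.70691628693146, 'cx': 322.82904606887666, 'cy': 193.11114046802692, 'xyz': array([ 0.23227391, -0.58390738,  0.38331002]), 'attitude': array([-0.10939102,  0.08510367, -0.60348191,  0.78523917])}
```

View pics/scene0.png

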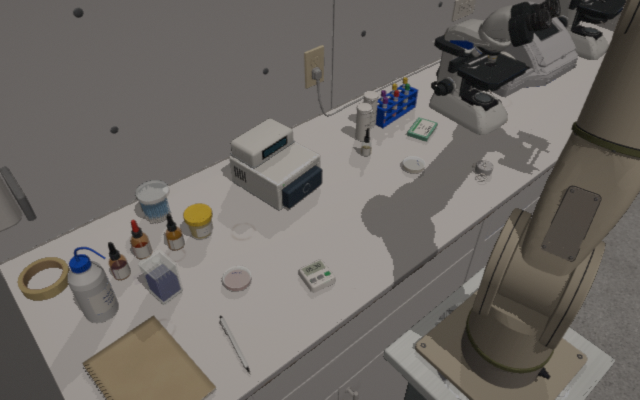

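View pics/top0.png

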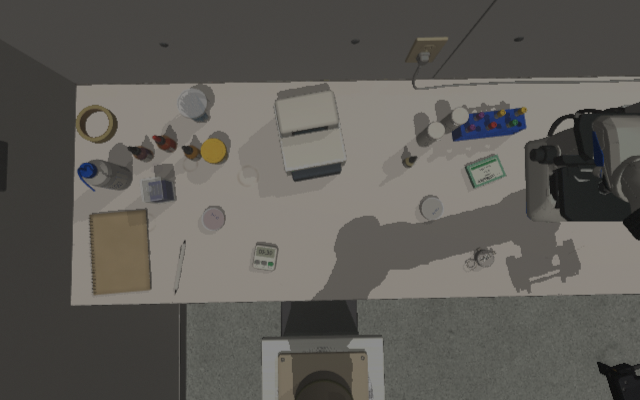

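View pics/wrist0.png

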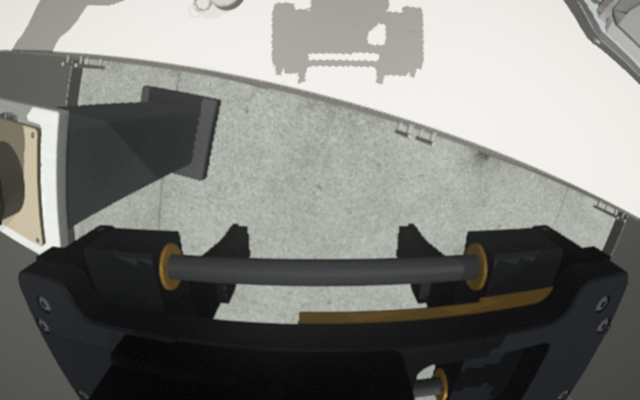

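```bash
cat > h.py <<'E'
import numpy as np, cv2
from scipy.spatial.transform import Rotation as R
from bench import *
def ray(name,u,v,c=None):
    c=c or get_calibration(name)
    x=(u-c['cx'])/c['fx'];y=(v-c['cy'])/c['fy']
    if name=='wrist':
        r=np.hypot(x,y);s=np.sin(r)/max(r,1e-9);d=np.array([x*s,-y*s,-np.cos(r)])
    else: d=np.array([x,-y,-1.])
    return np.array(c['xyz']),R.from_quat(c['attitude']).apply(d)
def onz(name,u,v,z,c=None):
    o,d=ray(name,u,v,c); return o+d*(z-o[2])/d[2]
def two(a,ua,b,ub):
    o1,d1=ray(a,*ua);o2,d2=ray(b,*ub)
    A=np.stack([d1,-d2],1);t=np.linalg.lstsq(A,o2-o1,rcond=None)[0]
    p,q=o1+t[0]*d1,o2+t[1]*d2
    return (p+q)/2,np.linalg.norm(p-q)
E
python3 - <<'E'
from h import *
t=cv2.imread('pics/top0.png');s=cv2.imread('pics/scene0.png')
a=cv2.resize(t[80:280,180:460],None,fx=2.8,fy=2.8,interpolation=cv2.INTER_CUBIC)
b=cv2.resize(s[110:300,180:450],None,fx=2.9,fy=2.9,interpolation=cv2.INTER_CUBIC)
cv2.imwrite('pics/tz.png',a);cv2.imwrite('pics/sz.png',b)
for n,p in [('top',(214,218)),('top',(248,177)),('top',(431,208)),('top',(316,172)),('scene',(237,280)),('scene',(243,230)),('scene',(413,166))]:
    im=t if n=='top' else s
    print(n,p,im[p[1]-2:p[1]+3,p[0]-2:p[0]+3].mean((0,1))[::-1],onz(n,*p,0.014))
E
```

```text
top (214, 218) [113.84 104.24 104.16] [0.47010296 0.27711425 0.014     ]
top (248, 177) [134.8  130.4  123.16] [0.5768081  0.18723865 0.014     ]
top (431, 208) [120.12 117.64 112.2 ] [ 0.48547021 -0.29498098  0.014     ]
top (316, 172) [50.64 54.04 56.32] [0.58684257 0.00698703 0.014     ]
scene (237, 280) [138.56 126.08 122.52] [0.4591743  0.28622613 0.014     ]
scene (243, 230) [145.84 140.64 136.52] [0.57227653 0.19496946 0.014     ]
scene (413, 166) [142.8  139.92 134.52] [ 0.4769747  -0.28474611  0.014     ]
```

View pics/tz.png

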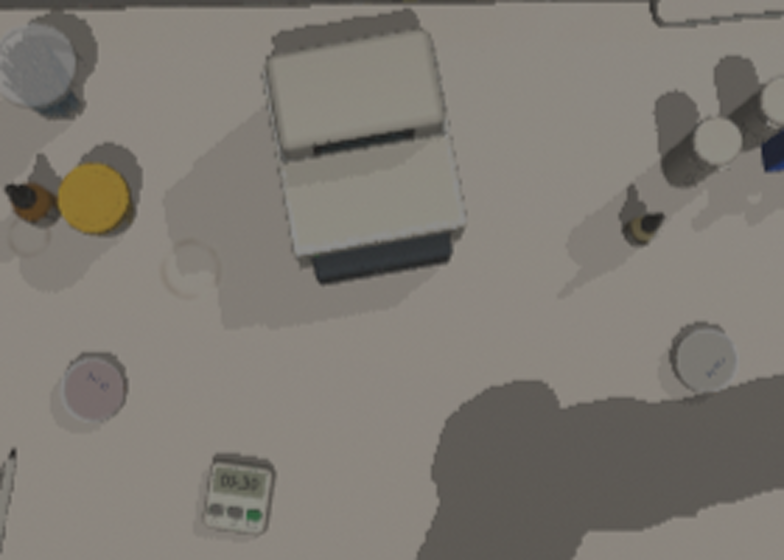

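View pics/sz.png

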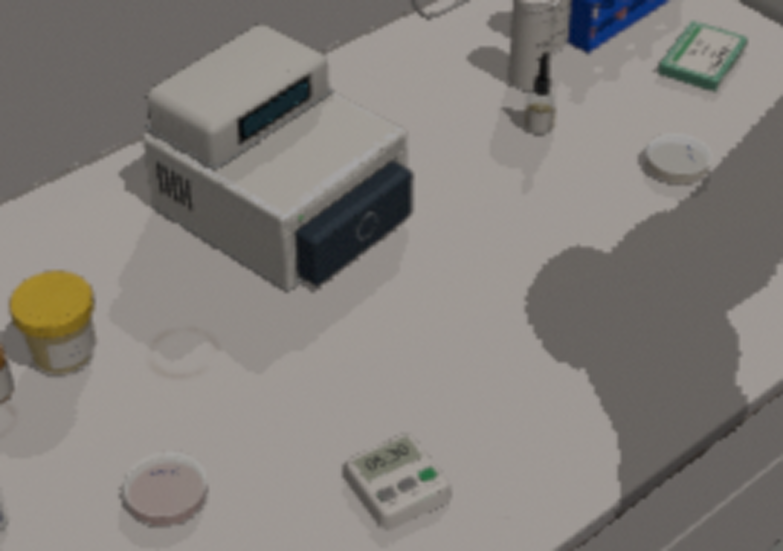

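```bash
python3 - <<'E'
from h import *
t=cv2.imread('pics/top0.png');s=cv2.imread('pics/scene0.png')
# pink dishes by mask R-G
for n,im,(x0,y0,x1,y1) in [('top',t,(195,200,235,235)),('scene',s,(215,260,260,300))]:
    c=im[y0:y1,x0:x1].astype(int); m=((c[:,:,2]-c[:,:,1])>7).astype('uint8')
    cn=max(cv2.findContours(m,0,1)[0],key=cv2.contourArea); e=cv2.fitEllipse(cn)
    p=(e[0][0]+x0,e[0][1]+y0);print(n,'pink',p,e[1],[onz(n,*p,z) for z in (.008,.016)])
T=lambda x,y:(x/2.8+180,y/2.8+80); S=lambda x,y:(x/2.9+180,y/2.9+110)
def show(l,n,p,z): print(l,np.round(onz(n,*p,z),4))
for l,p,z in [('deckL',(297,255),.086),('deckR',(465,231),.086),('headBL',(270,62),.131),('headBR',(430,32),.131),('headFL',(290,150),.131),('headFR',(443,122),.131),('panL',(321,284),.061),('panR',(451,262),.061)]:
    show(l,'top',T(*p),z)
for l,p,z in [('deckL',(289,215),.086),('deckR',(406,134),.086),('panOutTL',(318,236),.061),('panOutTR',(411,173),.061),('spot',(367,226),.038),('panOutBL',(319,282),.009),('panOutBR',(411,210),.009)]:
    show('S'+l,'scene',S(*p),z)
# objects
for l,p,z in [('cup',(94,199),.067),('timer',(240,493),.019),('oil',(655,222),.088),('clear',(704,358),.016)]: show(l,'top',T(*p),z)
E
```

```text
top pink (213.47805213928223, 218.79481887817383) (19.13181495666504, 19.62554168701172) [array([0.46816757, 0.28009379, 0.008     ]), array([0.46800385, 0.27794567, 0.016     ])]
scene pink (236.86511039733887, 280.05993843078613) (20.585805892944336, 25.733112335205078) [array([0.46359401, 0.28439255, 0.008     ]), array([0.45776784, 0.28724277, 0.016     ])]
deckL [0.5803 0.0811 0.086 ]
deckR [ 0.5988 -0.0669  0.086 ]
headBL [0.7383 0.0984 0.131 ]
headBR [ 0.7619 -0.0373  0.131 ]
headFL [0.6626 0.0826 0.131 ]
headFR [ 0.6843 -0.0465  0.131 ]
panL [0.5572 0.0617 0.061 ]
panR [ 0.575  -0.0558  0.061 ]
SdeckL [0.5787 0.0797 0.086 ]
SdeckR [ 0.5989 -0.0614  0.086 ]
SpanOutTL [0.5662 0.0609 0.061 ]
SpanOutTR [ 0.579  -0.0503  0.061 ]
Sspot [0.5703 0.0061 0.038 ]
SpanOutBL [0.5668 0.0617 0.009 ]
SpanOutBR [ 0.5874 -0.058   0.009 ]
cup [0.637  0.2639 0.067 ]
timer [0.3686 0.1419 0.019 ]
oil [ 0.6034 -0.2341  0.088 ]
clear [ 0.4857 -0.2955  0.016 ]
```

```bash
python3 - <<'E'
from h import *
s=read_state();r=R.from_quat(s['eef_rot']);print(r.as_matrix().round(3))
a=np.radians(8.5)
for sg in (1,-1):
    y=sg*np.array([-np.sin(a),np.cos(a),0]);x=np.array([0,0,-1.]);z=np.cross(x,y)
    d=(R.from_matrix(np.stack([x,y,z],1))*r.inv()).as_rotvec();print(sg,d,d/(2*np.pi))
E
```

```text
[[-0.     0.257 -0.966]
 [ 0.001 -0.966 -0.257]
 [-1.    -0.001  0.   ]]
1 [ 4.62280625e-04 -1.64144077e-03  3.03016434e+00] [ 7.35742466e-05 -2.61243412e-04  4.82265634e-01]
-1 [-0.00108228 -0.0003048  -0.11142784] [-1.72250080e-04 -4.85109644e-05 -1.77342908e-02]
```

```bash
python3 -m inch '[[[0.4,0.4,0,0,0,-0.00887,1],[0.8,0.8,0,0,0,-0.0177,1],[1,1,0,0,0,-0.0177,1],[1,1,0,0,0,-0.0177,1]]]' 20
python3 -m inch '[[[0.3,0.4,0,0,0,0,1],[0.5,0.8,0,0,0,0,1],[0.6,1,0,0,0,0,1],[0.6,1,0,0,0,0,1]]]'
```

```text
time: 0.55
ee_pos: [0.2849, -0.48, 0.2226]
eef_rot: [0.705, 0.055, -0.704, 0.054]
ft_force: [0.3, -1.2, 0.4]
width: 0.0629
time: 0.95
ee_pos: [0.356, -0.3588, 0.2228]
eef_rot: [0.705, 0.056, -0.705, 0.055]
ft_force: [1.0, -0.2, 0.8]
width: 0.0312
```

```bash

python3 -m inch '[[[0.25,0.4,0,0,0,0,1],[0.4,0.8,0,0,0,0,1],[0.5,1,0,0,0,0,1],[0.5,1,0,0,0,0,1]]]'
python3 -m inch '[[[0.2,0.4,0,0,0,0,1],[0.4,0.8,0,0,0,0,1],[0.5,1,0,0,0,0,1],[0.5,1,0,0,0,0,1],[0.5,1,0,0,0,0,1]]]'
```

```text
time: 1.35
ee_pos: [0.4146, -0.2398, 0.2228]
eef_rot: [0.705, 0.055, -0.705, 0.055]
ft_force: [-0.3, -1.2, 0.8]
width: 0.0028
time: 1.85
ee_pos: [0.4725, -0.1248, 0.2223]
eef_rot: [-0.705, -0.053, 0.705, -0.053]
ft_force: [-0.1, 0.1, -0.3]
width: 0.0007
```

```bash

python3 -m inch '[[[0,0.4,0,0,0,0,1],[0,0.8,0,0,0,0,1],[0,0.95,0,0,0,0,1],[0,0.95,0,0,0,0,1],[0,0.95,0,0,0,0,1]]]'
python3 - <<'E'
from h import *
print(get_calibration('wrist'),read_state()['ee_pos'])
for n in ["scene","wrist"]:
    cv2.imwrite(f"pics/{n}1.png",camera(n)[:,:,::-1])
E
```

```text
time: 2.35
ee_pos: [0.4725, -0.0123, 0.2225]
eef_rot: [-0.705, -0.051, 0.705, -0.052]
ft_force: [-0.7, -0.3, 0.5]
width: 0.0003
{'fx': 309.70691628693146, 'fy': 309.70691628693146, 'cx': 322.82904606887666, 'cy': 193.11114046802692, 'xyz': array([ 5.46004613e-01, -5.15019100e-04,  3.83913236e-01]), 'attitude': array([-0.105103  ,  0.09058897, -0.64712766,  0.74964845])} [ 0.47249796 -0.01226176  0.22249137]
```

View pics/wrist1.png

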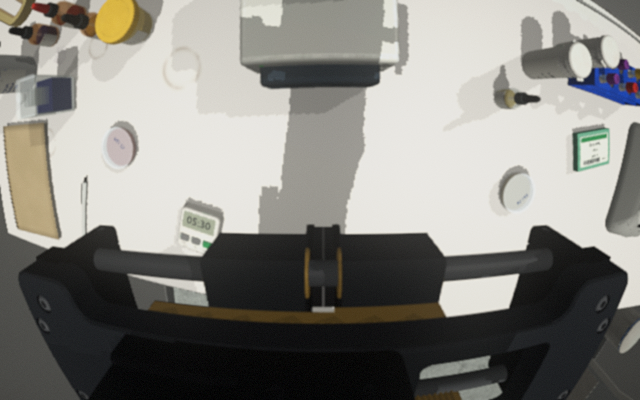

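View pics/scene1.png

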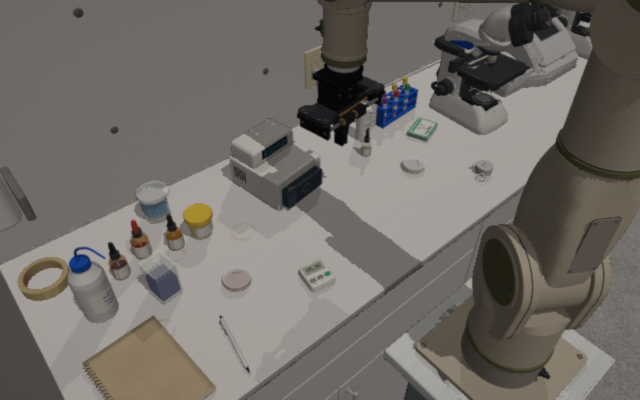

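```bash
python3 - <<'E'
from h import *
im=cv2.imread('pics/wrist1.png')
cv2.imwrite('pics/wz1.png',cv2.resize(im[30:130,220:420],None,fx=4,fy=4,interpolation=cv2.INTER_CUBIC))
for l,p,z in [('pink',(120,147),.010),('panTL',(262,72),.061),('panTR',(382,70),.061),('clear',(517,190),.01)]: print(l,onz('wrist',*p,z))
E
```

```text
pink [0.46585891 0.2774194  0.01      ]
panTL [0.57465318 0.06697994 0.061     ]
panTR [ 0.5946712  -0.05561068  0.061     ]
clear [ 0.48560865 -0.29343266  0.01      ]
```

View pics/wz1.png

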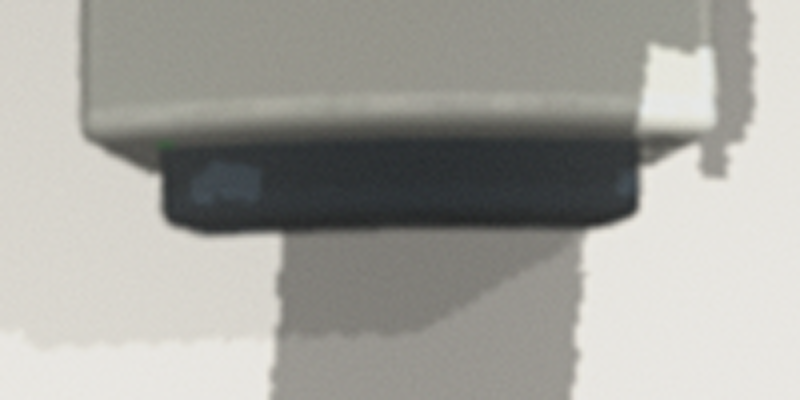

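```bash
python3 - <<'E'
from h import *
for l,p,z in [('panTL',(261,82),.061),('panTR',(379.5,80.5),.061),('panmid',(321,84),.061),('deckL',(241.5,64.5),.086),('deckR',(398,62),.086)]: print(l,onz('wrist',*p,z))
E
```

```text
panTL [0.56399393 0.06655248 0.061     ]
panTR [ 0.58309924 -0.05468241  0.061     ]
panmid [0.56941711 0.00445208 0.061     ]
deckL [0.57810992 0.08311794 0.086     ]
deckR [ 0.60199163 -0.0657133   0.086     ]
```

```bash

python3 -m inch '[[[0,0.01,-0.4,0,0,0.001,1],[0,0.01,-0.8,0,0,0.001,1],[0,0.01,-0.95,0,0,0.001,1],[0,0.01,-0.95,0,0,0.001,1]]]'
python3 -m inch '[[[0,0,-0.3,0,0,0,1],[0.15,0.023,-0.5,0,0,0,1],[0.3,0.047,-0.6,0,0,0,1],[0.45,0.07,-0.65,0,0,0,1],[0.5,0.078,-0.65,0,0,0,1],[0.5,0.078,-0.65,0,0,0,1]]]'
```

```text
time: 2.85
ee_pos: [0.4705, -0.0104, 0.1059]
eef_rot: [-0.703, -0.054, 0.707, -0.054]
ft_force: [0.7, 0.1, 1.3]
width: 0.0008
time: 3.45
ee_pos: [0.5338, -0.0, 0.0317]
eef_rot: [0.706, 0.054, -0.705, 0.054]
ft_force: [-0.8, 0.4, 0.3]
width: 0.0003
```

```bash
python3 - <<'E'
from h import *
print(read_state()['ee_pos'],read_state()['ft_force'])
for n in ["scene","wrist"]:
    im=camera(n)[:,:,::-1]
    if n=='scene': im=cv2.resize(im[90:240,200:400],None,fx=4,fy=4)
    cv2.imwrite(f"pics/{n}2.png",im)
E
```

```text
[ 5.33795257e-01 -4.99908075e-05  3.16699544e-02] [-0.80875808  0.42859257  0.29484274]
```

View pics/scene2.png

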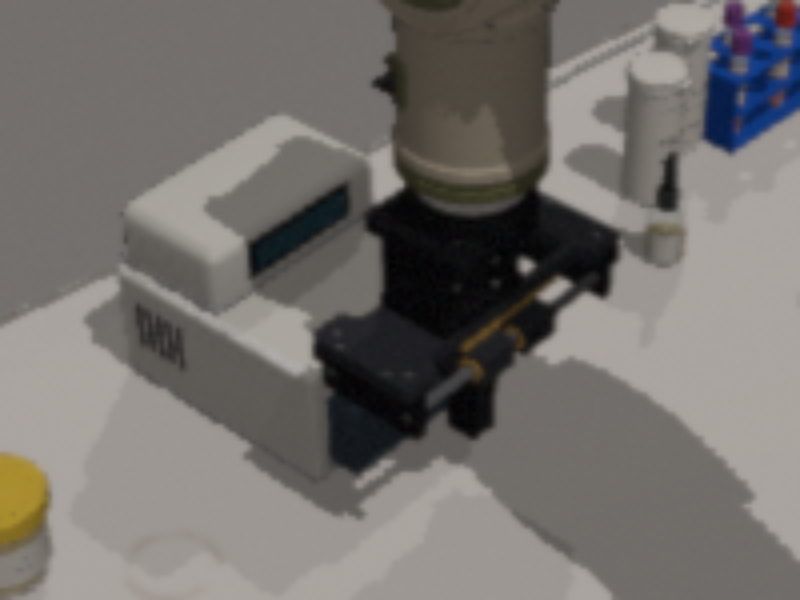

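View pics/wrist2.png

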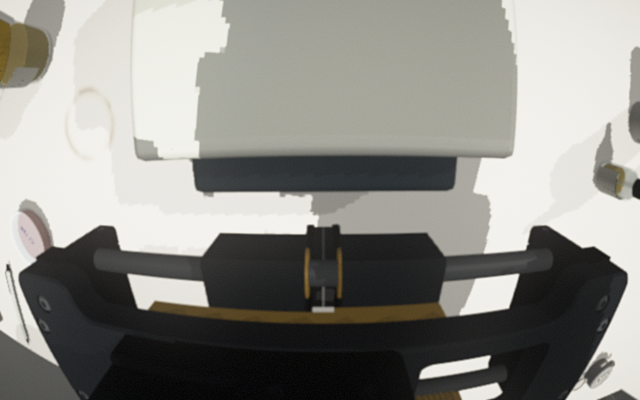

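```bash

python3 -m inch '[[[0.05,0.008,0,0,0,0,1],[0.1,0.016,0,0,0,0,1],[0.13,0.02,0,0,0,0,1],[0.15,0.023,0,0,0,0,1],[0.15,0.023,0,0,0,0,1]]]'
python3 -m inch '[[[0.015,0.0023,0,0,0,0,1],[0.03,0.0047,0,0,0,0,1],[0.03,0.0047,0,0,0,0,1]]]'
```

```text
time: 4.05
ee_pos: [0.5508, 0.0034, 0.0305]
eef_rot: [0.705, 0.055, -0.705, 0.055]
ft_force: [-1.8, 0.4, -0.8]
width: 0.0002
time: 4.35
ee_pos: [0.5543, 0.0039, 0.0306]
eef_rot: [0.705, 0.055, -0.705, 0.055]
ft_force: [0.3, -0.3, 0.3]
width: 0.0006
```

```bash

python3 -m inch '[[[0.015,0.0023,0,0,0,0,1],[0.03,0.0047,0,0,0,0,1],[0.03,0.0047,0,0,0,0,1]]]'
python3 -m inch '[[[0.015,0.0023,0,0,0,0,1],[0.03,0.0047,0,0,0,0,1],[0.03,0.0047,0,0,0,0,1]]]'
```

```text
time: 4.65
ee_pos: [0.558, 0.0045, 0.0306]
eef_rot: [0.705, 0.055, -0.705, 0.055]
ft_force: [-0.1, 0.0, -1.0]
width: 0.0002
time: 4.95
ee_pos: [0.561, 0.0049, 0.0304]
eef_rot: [-0.705, -0.055, 0.705, -0.055]
ft_force: [-3.7, -0.3, 2.0]
width: 0.0006
```

```bash

python3 -m inch '[[[0.008,0.0013,0,0,0,0,1],[0.016,0.0026,0,0,0,0,1],[0.016,0.0026,0,0,0,0,1]]]'
python3 - <<'E'
from h import *
print([read_state()['ft_force'].round(1) for _ in range(3)])
E
```

```text
time: 5.25
ee_pos: [0.5631, 0.0053, 0.0304]
eef_rot: [-0.705, -0.055, 0.705, -0.055]
ft_force: [-4.2, -1.2, 1.3]
width: 0.0006
[array([-4.2, -1.2,  1.3]), array([-4.2, -1.2,  1.3]), array([-4.2, -1.2,  1.3])]
```

```bash

python3 -m inch '[[[0.008,0.0013,0,0,0,0,1],[0.016,0.0026,0,0,0,0,1],[0.016,0.0026,0,0,0,0,1]]]'
```

```text
time: 5.55
ee_pos: [0.5652, 0.0056, 0.0304]
eef_rot: [-0.705, -0.055, 0.705, -0.055]
ft_force: [-4.2, -1.2, -0.4]
width: 0.0003
```

```bash

python3 -m inch '[[[0.008,0.0013,0,0,0,0,1],[0.012,0.002,0,0,0,0,1],[0.012,0.002,0,0,0,0,1]]]'
```

```text
time: 5.85
ee_pos: [0.5665, 0.0058, 0.0304]
eef_rot: [-0.705, -0.055, 0.705, -0.055]
ft_force: [-4.9, -1.6, -1.3]
width: 0.0006
```

```bash

python3 -m inch '[[[0.008,0.0013,0,0,0,0,1],[0.008,0.0013,0,0,0,0,1]]]'
```

```text
time: 6.05
ee_pos: [0.5675, 0.006, 0.0304]
eef_rot: [-0.705, -0.055, 0.705, -0.055]
ft_force: [-4.3, -1.2, -1.0]
width: 0.0002
```

```bash

python3 -m inch '[[[0.008,0.0013,0,0,0,0,1],[0.008,0.0013,0,0,0,0,1]]]'
```

```text
time: 6.25
ee_pos: [0.5685, 0.0061, 0.0304]
eef_rot: [-0.705, -0.055, 0.705, -0.055]
ft_force: [-4.7, -1.0, -1.4]
width: 0.0005
```

```bash

python3 -m inch '[[[0.008,0.0013,0,0,0,0,1],[0.008,0.0013,0,0,0,0,1]]]'
```

```text
time: 6.45
ee_pos: [0.569, 0.0062, 0.0304]
eef_rot: [-0.705, -0.055, 0.705, -0.055]
ft_force: [-7.2, -0.8, 0.3]
width: 0.0008
```

```bash

python3 -m inch '[[[0.004,0.0006,0,0,0,0,1],[0.004,0.0006,0,0,0,0,1]]]'
```

```text
time: 6.65
ee_pos: [0.5692, 0.0062, 0.0304]
eef_rot: [-0.704, -0.055, 0.706, -0.055]
ft_force: [-9.2, -1.6, 2.0]
width: 0.0006
```

```bash

python3 -m inch '[[[-0.1,-0.0156,0,0,0,0,1],[-0.4,-0.0624,0,0,0,0,1],[-0.75,-0.117,0,0,0,0,1],[-1,-0.156,0,0,0,0,1],[-1,-0.156,0,0,0,0,1]]]'
python3 -m inch '[[[-0.2,0,0.3,0,0,0,1],[-0.2,0,0.7,0,0,0,1],[-0.2,0,1,0,0,0,1],[-0.2,0,1,0,0,0,1]]]'
python3 - <<'E'
from h import *
for n in ["scene","wrist","top"]:
    im=camera(n)[:,:,::-1]
    cv2.imwrite(f"pics/{n}3.png",im)
E
```

```text
time: 7.15
ee_pos: [0.4479, -0.0134, 0.0307]
eef_rot: [0.705, 0.054, -0.705, 0.055]
ft_force: [0.2, -0.6, -0.2]
width: 0.0004
time: 7.55
ee_pos: [0.4306, -0.0121, 0.1563]
eef_rot: [0.709, 0.054, -0.701, 0.056]
ft_force: [-0.3, 0.2, 0.6]
width: 0.0001
```

View pics/wrist3.png

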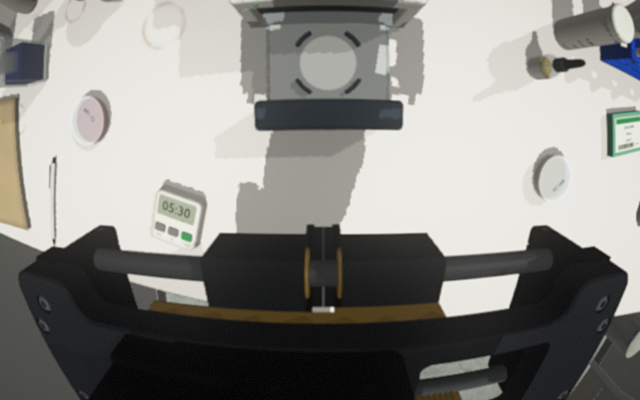

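View pics/scene3.png

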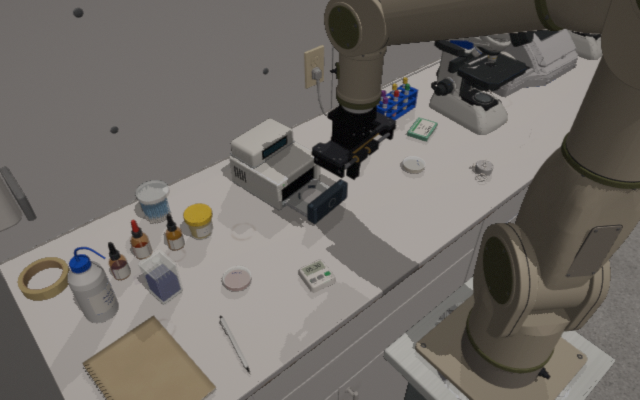

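```bash

python3 -m inch '[[[0.1,0.4,0,0,0,0,0],[0.14,0.8,0,0,0,0,0],[0.14,1,0,0,0,0,0],[0.14,1,0,0,0,0,0]]]'
python3 -m inch '[[[0.1,0.4,0,0,0,0,0],[0.14,0.8,0,0,0,0,0],[0.14,1,0,0,0,0,0],[0.14,1,0,0,0,0,0]]]'
python3 -m inch '[[[0,0.4,-0.1,0,0,0,0],[0,0.42,-0.4,0,0,0,0],[0,0.42,-0.5,0,0,0,0],[0,0.42,-0.5,0,0,0,0],[0,0.42,-0.5,0,0,0,0]]]'
python3 - <<'E'
from h import *
s=read_state();print(s['ee_pos'],s['width'],R.from_quat(s['eef_rot']).as_matrix().round(3))
c=get_calibration('wrist')
im=camera('wrist')[:,:,::-1];cv2.imwrite(f"pics/wrist4.png",im)
np.save('c4.npy',np.array([c],dtype=object))
print(c)
c3=np.load
m=cv2.imread('pics/wrist3.png')
E
```

```text
time: 8.1
ee_pos: [0.4423, 0.1118, 0.1498]
eef_rot: [-0.705, -0.058, 0.705, -0.056]
ft_force: [0.3, -0.7, 0.3]
width: 0.0245
time: 8.5
ee_pos: [0.4586, 0.2311, 0.1496]
eef_rot: [-0.704, -0.057, 0.705, -0.056]
ft_force: [-0.1, -0.8, 0.0]
width: 0.0562
time: 9.0
ee_pos: [0.4603, 0.2768, 0.0911]
eef_rot: [0.705, 0.054, -0.705, 0.054]
ft_force: [0.2, 0.8, -0.4]
width: 0.0863
[0.46034886 0.27677885 0.09109138] 0.08629280993697412 [[ 0.     0.153 -0.988]
 [-0.001 -0.988 -0.153]
 [-1.     0.001 -0.   ]]
{'fx': 309.70691628693146, 'fy': 309.70691628693146, 'cx': 322.82904606887666, 'cy': 193.11114046802692, 'xyz': array([0.53372597, 0.28895386, 0.25255886]), 'attitude': array([-0.10520779,  0.0901573 , -0.64459576,  0.75186388])}
```

View pics/wrist4.png

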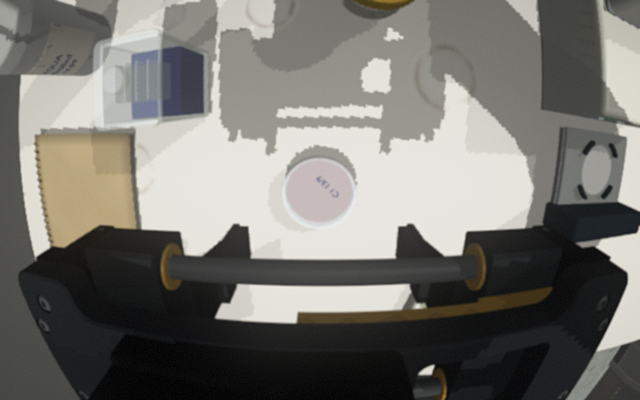

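```bash
python3 - <<'E'
from h import *
im=cv2.imread('pics/wrist4.png').astype(int)
x0,y0,x1,y1=275,150,365,240
c=im[y0:y1,x0:x1];m=((c[:,:,2]-c[:,:,1])>10).astype('uint8')
cn=max(cv2.findContours(m,0,1)[0],key=cv2.contourArea);print(cv2.contourArea(cn))
pts=np.array([onz('wrist',p[0][0]+x0,p[0][1]+y0,.015)[:2] for p in cn])*1000
(e,r)=cv2.minEnclosingCircle(pts.astype(np.float32));el=cv2.fitEllipse(pts.astype(np.float32));print(e,r,el,pts.min(0),pts.max(0))
E
```

```text
2939.0
(468.0186462402344, 282.3291320800781) 25.645898818969727 ((467.8382568359375, 282.3611755371094), (49.405616760253906, 50.42747497558594), 12.050300598144531) [442.62282857 256.88481619] [492.92799906 307.94479469]
```

```bash

python3 -m inch '[[[0.058,0.037,-0.2,0,0,0,0],[0.058,0.037,-0.4,0,0,0,0],[0.058,0.037,-0.55,0,0,0,0],[0.058,0.037,-0.65,0,0,0,0],[0.058,0.037,-0.715,0,0,0,0],[0.058,0.037,-0.715,0,0,0,0],[0.058,0.037,-0.715,0,0,0,0]]]'
python3 - <<'E'
from h import *
print(read_state()['ee_pos'])
cv2.imwrite(f"pics/wrist5.png",camera('wrist')[:,:,::-1])
E
```

```text
time: 9.75
ee_pos: [0.4671, 0.2827, 0.0057]
eef_rot: [0.705, 0.055, -0.705, 0.055]
ft_force: [0.4, 0.6, 0.4]
width: 0.087
[0.46713501 0.28272669 0.00566597]
```

View pics/wrist5.png

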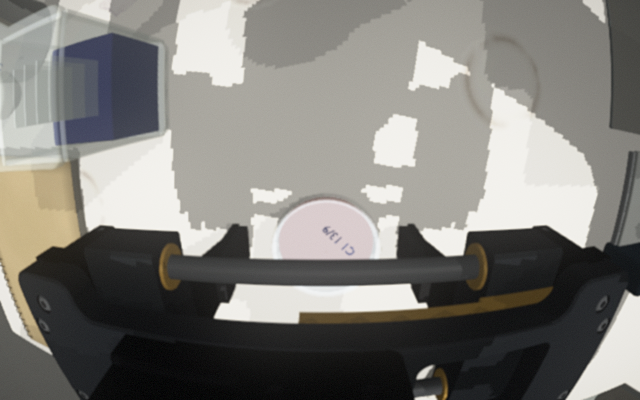

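```bash

python3 -m inch '[[[0,0,0,0,0,0,1],[0,0,0,0,0,0,1],[0,0,0,0,0,0,1],[0,0,0,0,0,0,1],[0,0,0,0,0,0,1],[0,0,0,0,0,0,1]]]' 15
python3 -m inch '[[[0,0,0,0,0,0,1],[0,0,0.05,0,0,0,1],[0,0,0.1,0,0,0,1],[0,0,0.2,0,0,0,1],[0,0,0.4,0,0,0,1],[0,0,0.6,0,0,0,1],[0,0,0.6,0,0,0,1]]]'
python3 - <<'E'
from h import *
print(read_state()['ee_pos'])
cv2.imwrite(f"pics/wrist6.png",camera('wrist')[:,:,::-1])
E
```

```text
time: 10.4
ee_pos: [0.4666, 0.2825, 0.0048]
eef_rot: [0.705, 0.055, -0.705, 0.055]
ft_force: [-0.4, -0.6, 1.1]
width: 0.0572
time: 11.1
ee_pos: [0.4682, 0.2839, 0.0807]
eef_rot: [0.707, 0.055, -0.703, 0.054]
ft_force: [-0.0, -0.2, -0.0]
width: 0.0576
[0.46821851 0.2839391  0.08068517]
```

View pics/wrist6.png

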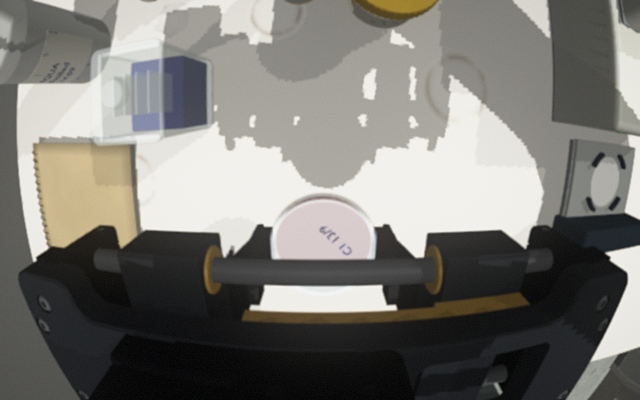

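```bash
python3 - <<'E'
from h import *
im=cv2.imread('pics/wrist6.png')
cv2.imwrite('pics/wz6.png',cv2.resize(im[180:300,255:395],None,fx=5,fy=5,interpolation=cv2.INTER_CUBIC))
E
```

```text
(no output)
```

View pics/wz6.png

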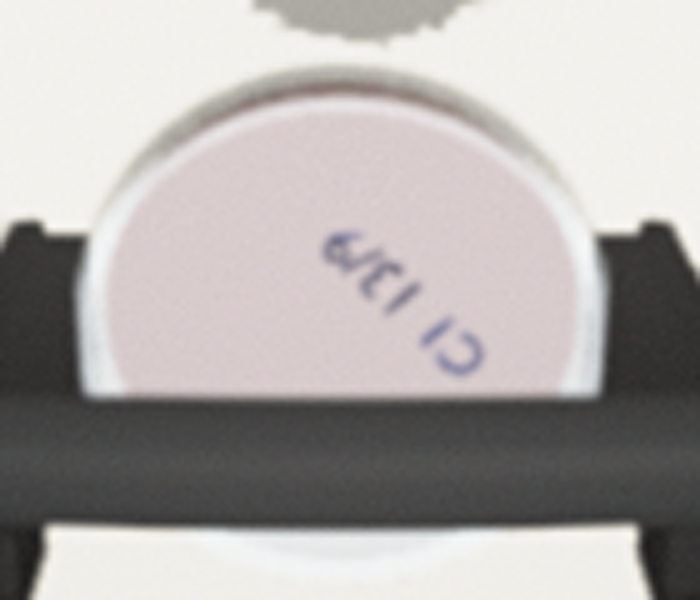

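```bash
python3 - <<'E'
from h import *
s=read_state();t=s['ee_pos'];M=R.from_quat(s['eef_rot']).as_matrix()
Z=lambda x,y:(x/5+255,y/5+180)
P=[]
for q in [(345,95),(340,577),(78,300),(608,300),(150,170),(545,175),(215,125)]:
    p=onz('wrist',*Z(*q),t[2]+.011)-t
    b=np.array([-M[:,2]@p,-M[:,1]@p]);P.append(b);print(q,(b*1000).round(1))
P=np.array(P);A=np.c_[2*P,np.ones(len(P))];c=np.linalg.lstsq(A,(P**2).sum(1),rcond=None)[0];print(c[:2]*1000,np.sqrt(c[2]+c[:2]@c[:2])*1000)
E
```

```text
(345, 95) [28.3  0.2]
(340, 577) [-30.4   0.7]
(78, 300) [ 5.2 28.9]
(608, 300) [  5.2 -28.1]
(150, 170) [20.1 20.5]
(545, 175) [ 19.6 -20.6]
(215, 125) [25.1 13.6]
[-1.04094618  0.34179217] 29.26272892594245
```

```bash

python3 -m inch '[[[0,-0.15,0.3,0,0,0,1],[0,-0.4,0.42,0,0,0,1],[0,-0.7,0.42,0,0,0,1],[0,-1,0.42,0,0,0,1],[0,-1,0.42,0,0,0,1]]]'
python3 -m inch '[[[0,-0.3,0,0,0,0,1],[0,-0.6,0,0,0,0,1],[0,-0.9,0,0,0,0,1],[0,-1,0,0,0,0,1],[0,-1,0,0,0,0,1]]]'
python3 -m inch '[[[0,-0.3,0,0,0,0,1],[0,-0.47,0,0,0,0,1],[0,-0.47,0,0,0,0,1],[0,-0.47,0,0,0,0,1]]]'
python3 - <<'E'
from h import *
print(read_state()['ee_pos'],read_state()['eef_rot'])
cv2.imwrite(f"pics/wrist7.png",camera('wrist')[:,:,::-1])
cv2.imwrite(f"pics/top7.png",camera('top')[:,:,::-1])
E
```

```text
time: 11.65
ee_pos: [0.4668, 0.1569, 0.1264]
eef_rot: [-0.705, -0.051, 0.706, -0.053]
ft_force: [0.5, -0.7, -1.4]
width: 0.0573
time: 12.15
ee_pos: [0.4664, 0.0411, 0.1268]
eef_rot: [-0.705, -0.053, 0.705, -0.054]
ft_force: [1.1, 0.3, -0.3]
width: 0.0572
time: 12.55
ee_pos: [0.4667, -0.0122, 0.1271]
eef_rot: [-0.705, -0.055, 0.705, -0.055]
ft_force: [0.0, 0.5, 0.1]
width: 0.0575
[ 0.46666718 -0.01215673  0.12707173] [-0.70494357 -0.05541003  0.70495938 -0.05492321]
```

View pics/wrist7.png

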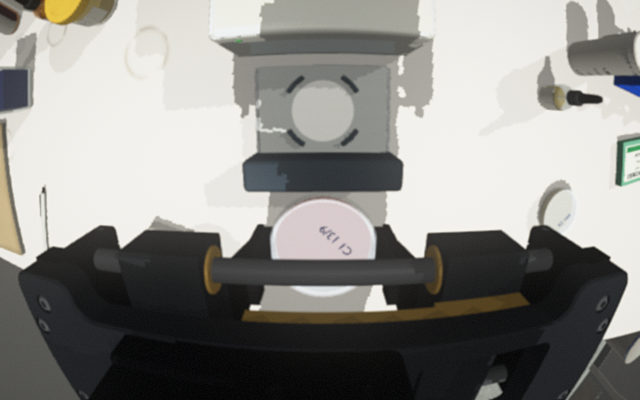

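```bash
python3 - <<'E'
from h import *
im=cv2.imread('pics/wrist7.png');g=cv2.cvtColor(im,cv2.COLOR_BGR2GRAY)
x0,y0,x1,y1=258,68,388,152
c=g[y0:y1,x0:x1];print(c[42,::10],c[::8,65])
cv2.imwrite('pics/wz7.png',cv2.resize(c,None,fx=6,fy=6,interpolation=cv2.INTER_CUBIC))
m=((c<75)).astype('uint8')
n,l,st,ce=cv2.connectedComponentsWithStats(m)
Q=[]
for i in range(1,n):
    if 15<st[i,4]<400:
        p=onz('wrist',ce[i][0]+x0,ce[i][1]+y0,.028);print(st[i],p.round(4));Q.append(p)
E
```

```text
[123 143 145 144 188 186 187 187 186 186 145 142 147] [120 121 161 187 186 187 184 185 185 178 139]
[29  8 17 17 85] [0.5561 0.0269 0.028 ]
[83  8 17 16 86] [ 0.5636 -0.0176  0.028 ]
[30 62 16 16 79] [0.5107 0.0195 0.028 ]
[83 62 16 15 82] [ 0.5182 -0.0252  0.028 ]
```

View pics/wz7.png

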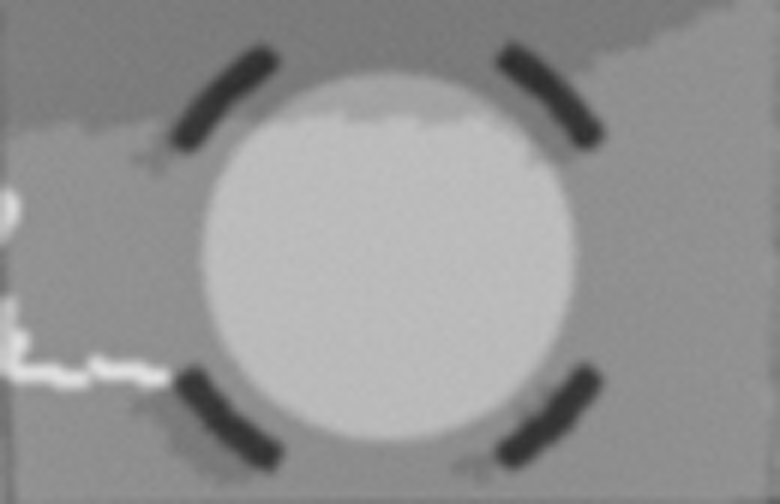

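```bash

python3 -m inch '[[[0.2,0.036,0,0,0,0.0014,1],[0.4,0.072,0,0,0,0.0014,1],[0.55,0.1,0,0,0,0.0014,1],[0.594,0.108,-0.1,0,0,0.0014,1],[0.594,0.108,-0.3,0,0,0.0014,1],[0.594,0.108,-0.5,0,0,0.0014,1],[0.594,0.108,-0.65,0,0,0.0014,1],[0.594,0.108,-0.7,0,0,0.0014,1],[0.594,0.108,-0.7,0,0,0.0014,1]]]'
python3 - <<'E'
from h import *
print(read_state()['ee_pos'],read_state()['eef_rot'])
im=camera('wrist')[:,:,::-1]
cv2.imwrite(f"pics/wrist8.png",cv2.resize(im[140:310,220:430],None,fx=3.5,fy=3.5,interpolation=cv2.INTER_CUBIC))
im=camera('scene')[:,:,::-1]
cv2.imwrite(f"pics/scene8.png",cv2.resize(im[130:240,240:390],None,fx=5,fy=5,interpolation=cv2.INTER_CUBIC))
E
```

```text
time: 13.55
ee_pos: [0.5368, -0.0003, 0.0422]
eef_rot: [-0.704, -0.058, 0.705, -0.058]
ft_force: [-0.4, 0.1, 0.7]
width: 0.0573
[ 5.36774742e-01 -3.11344952e-04  4.22481701e-02] [-0.70404041 -0.0583335   0.70538294 -0.05795866]
```

View pics/wrist8.png

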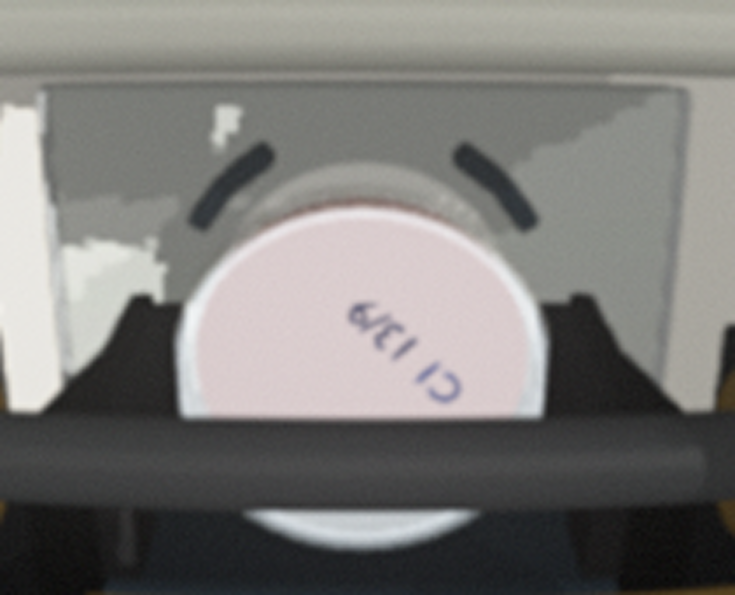

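View pics/scene8.png

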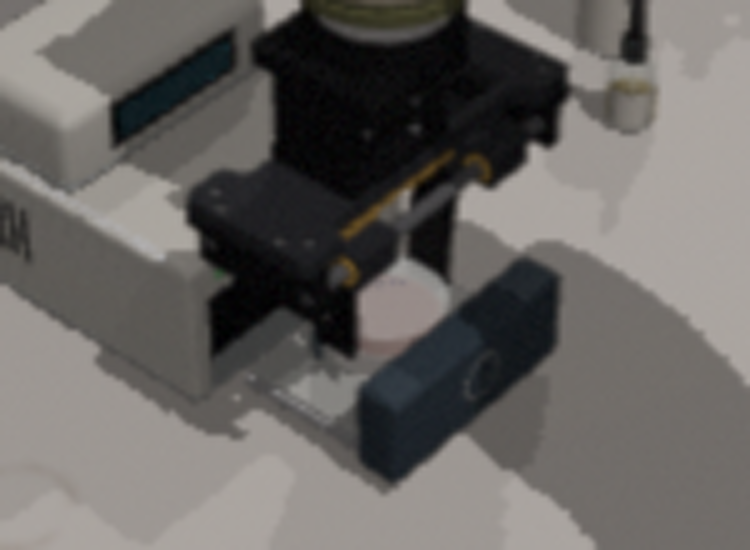

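```bash
python3 - <<'E'
from h import *
s=read_state();t=s['ee_pos'];M=R.from_quat(s['eef_rot']).as_matrix();f=-M[:,2];l=-M[:,1]
print(t,f,l)
for z in (.025,.028):
    a=onz('wrist',220+231/3.5,140+186/3.5,z);b=onz('wrist',220+495/3.5,140+187/3.5,z)
    m=(a+b)/2; seat=m-f*.0322*np.cos(np.pi/4); d=seat-t; print(a,b,np.linalg.norm(a-b),'seat',seat,'rel fwd,left',d@f*1000,d@l*1000)
Z=lambda x,y:(x/3.5+220,y/3.5+140)
P=[]
for q in [(362,207),(362,550),(178,355),(548,355),(225,260),(500,260)]:
    p=onz('wrist',*Z(*q),t[2]+.011)-t; P.append([f@p,l@p])
P=np.array(P);print((P*1000).round(1));A=np.c_[2*P,np.ones(len(P))];c=np.linalg.lstsq(A,(P**2).sum(1),rcond=None)[0];print(c[:2]*1000,np.sqrt(c[2]+c[:2]@c[:2])*1000)
E
```

```text
[ 5.38111927e-01 -5.21924611e-04  4.38296362e-02] [9.86549184e-01 1.63462608e-01 8.26556480e-04] [-1.63462573e-01  9.86549530e-01 -1.10747834e-04]
[0.55689875 0.02615186 0.025     ] [ 0.56423851 -0.01916124  0.025     ] 0.04590369913300634 seat [ 5.38106051e-01 -2.26542659e-04  2.49811803e-02] rel fwd,left 0.026907519949168034 0.2944568748912259
[0.5578026  0.02592281 0.028     ] [ 0.56502028 -0.01863654  0.028     ] 0.045140127117307915 seat [ 5.38948859e-01 -7.87177940e-05  2.79811803e-02] rel fwd,left 0.8850232216447629 0.3021935112040172
[[ 28.2   0.5]
 [-31.7   0.5]
 [  4.3  28.8]
 [  4.4 -28.1]
 [ 20.   20.8]
 [ 20.  -20. ]]
[-1.69686659  0.36989983] 29.61319766036718
```

```bash

python3 -m inch '[[[0.0107,0.0043,-0.04,0,0,0,1],[0.0107,0.0043,-0.082,0,0,0,1],[0.0107,0.0043,-0.082,0,0,0,1],[0.0107,0.0043,-0.082,0,0,0,1]]]'
python3 - <<'E'
from h import *
im=camera('wrist')[:,:,::-1]
cv2.imwrite(f"pics/wrist9.png",cv2.resize(im[140:310,220:430],None,fx=3.5,fy=3.5,interpolation=cv2.INTER_CUBIC))
s=read_state();t=s['ee_pos'];print(t)
E
```

```text
time: 14.05
ee_pos: [0.5391, -0.0004, 0.0333]
eef_rot: [-0.705, -0.058, 0.705, -0.058]
ft_force: [1.0, -0.3, 0.8]
width: 0.0574
[ 5.39154130e-01 -4.20207680e-04  3.34026424e-02]
```

View pics/wrist9.png

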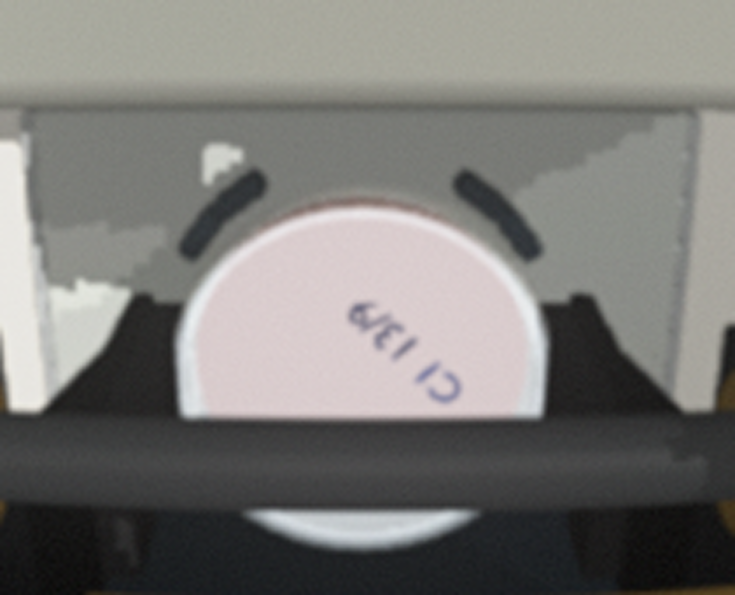

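```bash

python3 -m inch '[[[0,0,-0.0125,0,0,0,1],[0,0,-0.025,0,0,0,1],[0,0,-0.025,0,0,0,1]]]'
python3 -m inch '[[[0,0,-0.008,0,0,0,1],[0,0,-0.016,0,0,0,1],[0,0,-0.016,0,0,0,1]]]'
```

```text
time: 14.4
ee_pos: [0.539, -0.0005, 0.0301]
eef_rot: [-0.705, -0.058, 0.705, -0.058]
ft_force: [-0.1, 0.3, 0.3]
width: 0.0572
time: 14.7
ee_pos: [0.5391, -0.0004, 0.0283]
eef_rot: [-0.705, -0.058, 0.705, -0.058]
ft_force: [0.0, 0.2, -0.6]
width: 0.0573
```

```bash

python3 -m inch '[[[0,0,-0.006,0,0,0,1],[0,0,-0.01,0,0,0,1],[0,0,-0.01,0,0,0,1]]]'
```

```text
time: 15.0
ee_pos: [0.5391, -0.0004, 0.0271]
eef_rot: [-0.705, -0.058, 0.705, -0.058]
ft_force: [0.8, 0.4, -0.2]
width: 0.0573
```

```bash
python3 - <<'E'
from h import *
im=camera('wrist')[:,:,::-1]
cv2.imwrite(f"pics/wrist10.png",cv2.resize(im[140:310,220:430],None,fx=3.5,fy=3.5,interpolation=cv2.INTER_CUBIC))
E
```

```text
(no output)
```

View pics/wrist10.png

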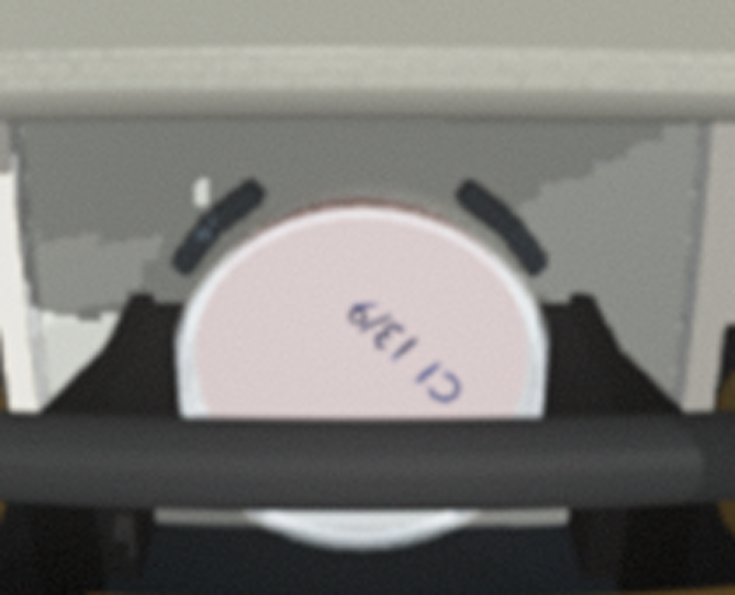

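```bash

python3 -m inch '[[[0,0,-0.008,0,0,0,1],[0,0,-0.008,0,0,0,1],[0,0,-0.008,0,0,0,1]]]'
```

```text
time: 15.35
ee_pos: [0.5396, -0.0004, 0.0268]
eef_rot: [0.705, 0.058, -0.704, 0.058]
ft_force: [-1.4, -0.0, 4.8]
width: 0.0573
```

```bash

python3 -m inch '[[[0,0,0.002,0,0,0,0.2],[0,0,0.002,0,0,0,0.05],[0,0,0.002,0,0,0,0],[0,0,0.002,0,0,0,0],[0,0,0.002,0,0,0,0],[0,0,0.002,0,0,0,0]]]'
python3 -m inch '[[[0,0,0.1,0,0,0,0],[0,0,0.4,0,0,0,0],[0,0,0.7,0,0,0,0],[0,0,0.9,0,0,0,0],[0,0,0.9,0,0,0,0]]]'
python3 -m inch '[[[-0.3,-0.05,0,0,0,0,1],[-0.7,-0.11,0,0,0,0,1],[-0.9,-0.143,0,0,0,0,1],[-0.9,-0.143,0,0,0,0,1]]]'
python3 - <<'E'
from h import *
print(read_state()['ee_pos'])
im=camera('wrist')[:,:,::-1]
cv2.imwrite(f"pics/wrist11.png",im)
E
```

```text
time: 15.95
ee_pos: [0.5391, -0.0004, 0.0264]
eef_rot: [-0.705, -0.058, 0.705, -0.058]
ft_force: [-0.4, 0.1, -0.0]
width: 0.086
time: 16.45
ee_pos: [0.5413, -0.0001, 0.139]
eef_rot: [0.707, 0.057, -0.702, 0.058]
ft_force: [0.7, -0.1, 0.1]
width: 0.0872
time: 16.85
ee_pos: [0.4283, -0.0186, 0.1342]
eef_rot: [-0.704, -0.056, 0.705, -0.058]
ft_force: [0.5, -0.4, 0.8]
width: 0.0628
[ 0.42826673 -0.0186479   0.13423102]
```

View pics/wrist11.png

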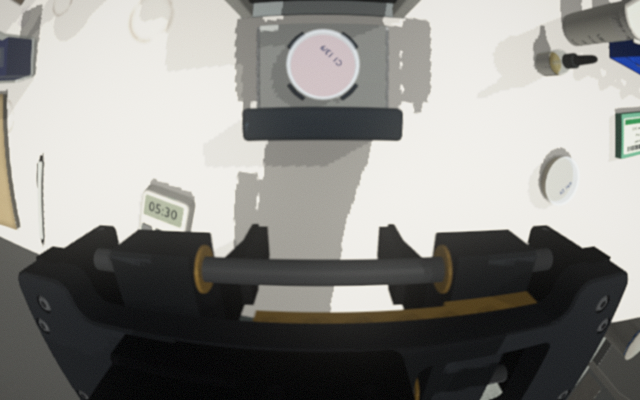

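```bash
python3 - <<'E'
from h import *
im=cv2.imread('pics/wrist11.png')
c=im[25:110,275:372];cv2.imwrite('pics/wz11.png',cv2.resize(c,None,fx=7,fy=7,interpolation=cv2.INTER_CUBIC))
E
```

```text
(no output)
```

View pics/wz11.png

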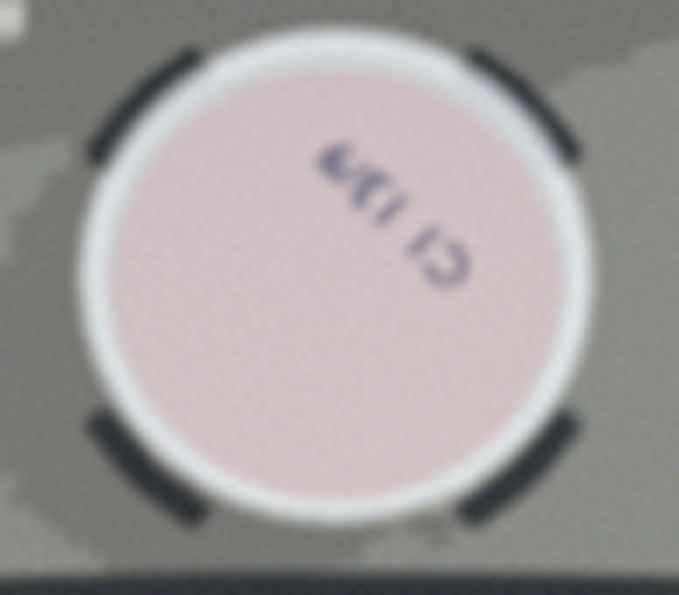

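```bash

python3 -m inch '[[[0,0,-0.3,0,0,0,1],[0,0,-0.6,0,0,0,1],[0,0,-0.8,0,0,0,1],[0,0,-0.86,0,0,0,1],[0,0,-0.86,0,0,0,1],[0,0,-0.86,0,0,0,1]]]'
python3 -m inch '[[[0.05,0.008,0,0,0,0,1],[0.1,0.016,0,0,0,0,1],[0.15,0.024,0,0,0,0,1],[0.2,0.032,0,0,0,0,1],[0.22,0.036,0,0,0,0,1],[0.22,0.036,0,0,0,0,1]]]'
```

```text
time: 17.5
ee_pos: [0.4323, -0.0173, 0.0323]
eef_rot: [0.705, 0.058, -0.704, 0.058]
ft_force: [-0.7, -0.6, 0.8]
width: 0.0108
time: 18.1
ee_pos: [0.4579, -0.013, 0.0313]
eef_rot: [0.705, 0.058, -0.705, 0.058]
ft_force: [-0.2, 0.3, 0.5]
width: 0.0007
```

```bash

python3 -m inch '[[[0.02,0.003,0,0,0,0,1],[0.04,0.0065,0,0,0,0,1],[0.06,0.0098,0,0,0,0,1],[0.08,0.013,0,0,0,0,1],[0.1,0.0163,0,0,0,0,1],[0.12,0.0195,0,0,0,0,1],[0.14,0.0228,0,0,0,0,1],[0.16,0.026,0,0,0,0,1]]]'
```

```text
time: 18.9
ee_pos: [0.4768, -0.0102, 0.0312]
eef_rot: [-0.705, -0.058, 0.705, -0.058]
ft_force: [-1.5, -0.9, 0.5]
width: 0.0003
```

```bash

python3 -m inch '[[[0.03,0.0048,0,0,0,0,1],[0.06,0.0096,0,0,0,0,1],[0.09,0.0144,0,0,0,0,1],[0.12,0.0192,0,0,0,0,1],[0.15,0.024,0,0,0,0,1],[0.18,0.0288,0,0,0,0,1],[0.21,0.0336,0,0,0,0,1],[0.24,0.0384,0,0,0,0,1],[0.27,0.0432,0,0,0,0,1],[0.3,0.048,0,0,0,0,1]]]'
```

```text
time: 19.9
ee_pos: [0.5129, -0.0043, 0.0312]
eef_rot: [-0.705, -0.058, 0.705, -0.058]
ft_force: [-3.9, -0.2, 0.9]
width: 0.0009
```

```bash

python3 -m inch '[[[0.03,0.0048,0,0,0,0,1],[0.06,0.0096,0,0,0,0,1],[0.09,0.0144,0,0,0,0,1],[0.12,0.0192,0,0,0,0,1],[0.15,0.024,0,0,0,0,1],[0.18,0.0288,0,0,0,0,1],[0.21,0.0336,0,0,0,0,1],[0.24,0.0384,0,0,0,0,1],[0.27,0.0432,0,0,0,0,1],[0.28,0.0448,0,0,0,0,1]]]'
```

```text
time: 20.9
ee_pos: [0.5467, 0.0012, 0.0313]
eef_rot: [0.705, 0.058, -0.705, 0.058]
ft_force: [-4.9, -0.4, 1.6]
width: 0.0003
```

```bash

python3 -m inch '[[[0.012,0.002,0,0,0,0,1],[0.024,0.004,0,0,0,0,1],[0.036,0.006,0,0,0,0,1],[0.048,0.008,0,0,0,0,1],[0.06,0.01,0,0,0,0,1],[0.072,0.012,0,0,0,0,1],[0.084,0.0135,0,0,0,0,1],[0.084,0.0135,0,0,0,0,1]]]'
```

```text
time: 21.7
ee_pos: [0.5567, 0.0028, 0.0313]
eef_rot: [0.705, 0.058, -0.705, 0.058]
ft_force: [-4.1, 1.7, -1.1]
width: 0.0005
```

```bash

python3 -m inch '[[[0.008,0.0013,0,0,0,0,1],[0.016,0.0026,0,0,0,0,1],[0.024,0.004,0,0,0,0,1],[0.024,0.004,0,0,0,0,1]]]'
```

```text
time: 22.1
ee_pos: [0.5594, 0.0032, 0.0313]
eef_rot: [0.705, 0.058, -0.705, 0.058]
ft_force: [-3.8, 1.9, -0.8]
width: 0.0005
```

Near zero; the stop lies 4 to 14 mm on. Small steps now.

```bash

python3 -m inch '[[[0.008,0.0013,0,0,0,0,1],[0.016,0.0026,0,0,0,0,1],[0.016,0.0026,0,0,0,0,1]]]'
```

```text
time: 22.4
ee_pos: [0.5613, 0.0035, 0.0313]
eef_rot: [0.705, 0.058, -0.705, 0.058]
ft_force: [-4.3, 2.3, -0.6]
width: 0.0003
```

```bash

python3 -m inch '[[[0.008,0.0013,0,0,0,0,1],[0.012,0.002,0,0,0,0,1],[0.012,0.002,0,0,0,0,1]]]'
```

```text
time: 22.7
ee_pos: [0.5627, 0.0037, 0.0313]
eef_rot: [0.705, 0.058, -0.705, 0.058]
ft_force: [-3.9, 2.7, -0.6]
width: 0.0003
```

```bash

python3 -m inch '[[[0.008,0.0013,0,0,0,0,1],[0.008,0.0013,0,0,0,0,1]]]'
```

```text
time: 22.9
ee_pos: [0.5636, 0.0039, 0.0313]
eef_rot: [0.705, 0.058, -0.705, 0.058]
ft_force: [-4.9, 1.7, -0.3]
width: 0.0003
```

```bash

python3 -m inch '[[[0.008,0.0013,0,0,0,0,1],[0.008,0.0013,0,0,0,0,1]]]'
```

```text
time: 23.1
ee_pos: [0.5646, 0.004, 0.0313]
eef_rot: [0.705, 0.058, -0.705, 0.058]
ft_force: [-5.1, 2.1, -0.7]
width: 0.0006
```

```bash

python3 -m inch '[[[0.008,0.0013,0,0,0,0,1],[0.008,0.0013,0,0,0,0,1]]]'
```

```text
time: 23.3
ee_pos: [0.5655, 0.0042, 0.0313]
eef_rot: [-0.705, -0.058, 0.705, -0.058]
ft_force: [-4.2, 0.8, -0.8]
width: 0.0002
```

```bash

python3 -m inch '[[[0.006,0.001,0,0,0,0,1],[0.006,0.001,0,0,0,0,1]]]'
```

```text
time: 23.5
ee_pos: [0.5662, 0.0043, 0.0313]
eef_rot: [-0.705, -0.058, 0.705, -0.058]
ft_force: [-5.2, 1.2, -0.2]
width: 0.0005
```

```bash

python3 -m inch '[[[0.007,0.0011,0,0,0,0,1],[0.007,0.0011,0,0,0,0,1]]]'
```

```text
time: 23.7
ee_pos: [0.567, 0.0044, 0.0313]
eef_rot: [-0.705, -0.058, 0.705, -0.058]
ft_force: [-4.8, 1.9, -1.0]
width: 0.0006
```

```bash

python3 -m inch '[[[0.006,0.001,0,0,0,0,1],[0.006,0.001,0,0,0,0,1]]]'
```

```text
time: 23.9
ee_pos: [0.5677, 0.0045, 0.0313]
eef_rot: [-0.705, -0.058, 0.705, -0.058]
ft_force: [-5.1, 1.1, -0.6]
width: 0.0004
```

```bash

python3 -m inch '[[[0.007,0.0011,0,0,0,0,1],[0.007,0.0011,0,0,0,0,1]]]'
```

```text
time: 24.1
ee_pos: [0.5681, 0.0046, 0.0313]
eef_rot: [-0.704, -0.058, 0.705, -0.058]
ft_force: [-7.6, 1.3, 2.4]
width: 0.0005
```

```bash

python3 -m inch '[[[0.006,0.001,0,0,0,0,1],[0.006,0.001,0,0,0,0,1]]]'
```

```text
time: 24.3
ee_pos: [0.5685, 0.0047, 0.0313]
eef_rot: [-0.704, -0.058, 0.705, -0.058]
ft_force: [-10.4, 0.9, 4.0]
width: 0.0003
```

At the stop (10.4 N); backing off slowly, then clear.

```bash

python3 -m inch '[[[-0.03,-0.005,0,0,0,0,1],[-0.08,-0.013,0,0,0,0,1],[-0.15,-0.024,0,0,0,0,1],[-0.3,-0.048,0,0,0,0,1],[-0.6,-0.096,0,0,0,0,1],[-1,-0.16,0,0,0,0,1],[-1,-0.16,0,0,0,0,1],[-1,-0.16,0,0,0,0,1]]]'
python3 -m inch '[[[-0.1,0,0.3,0,0,0,1],[-0.2,0,0.7,0,0,0,1],[-0.2,0,1,0,0,0,1],[-0.2,0,1,0,0,0,1]]]'
python3 - <<'E'
from h import *
for n in ["scene","wrist","top"]:
    cv2.imwrite(f"pics/{n}12.png",camera(n)[:,:,::-1])
E
```

```text
time: 25.1
ee_pos: [0.4492, -0.0156, 0.0318]
eef_rot: [0.705, 0.057, -0.704, 0.058]
ft_force: [1.0, -0.3, 0.3]
width: 0.0005
time: 25.5
ee_pos: [0.4297, -0.0144, 0.1568]
eef_rot: [0.708, 0.057, -0.701, 0.059]
ft_force: [0.4, -0.3, -0.2]
width: 0.0002
```

View pics/wrist12.png

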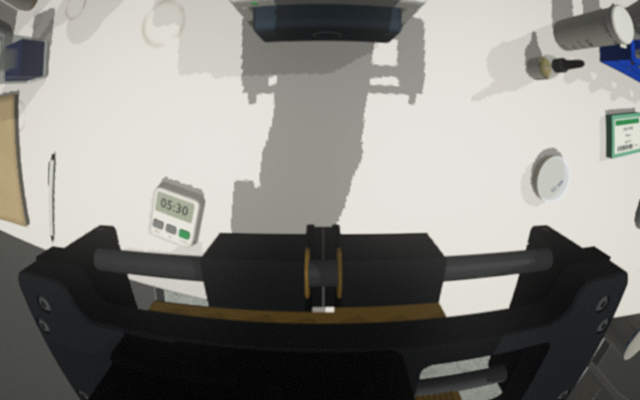

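View pics/scene12.png

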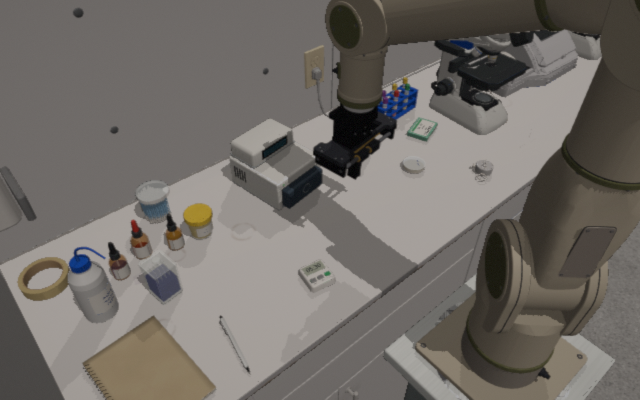

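```bash
python3 -m inch '[[[0,0,0,0,0,0,1],[0,0,0,0,0,0,1],[0,0,0,0,0,0,1],[0,0,0,0,0,0,1],[0,0,0,0,0,0,1],[0,0,0,0,0,0,1]]]'
python3 - <<'E'
from h import *
a=cv2.imread('pics/scene0.png');b=camera('scene')[:,:,::-1]
A=cv2.resize(a[150:215,270:335],None,fx=6,fy=6,interpolation=cv2.INTER_CUBIC);B=cv2.resize(b[150:215,270:335],None,fx=6,fy=6,interpolation=cv2.INTER_CUBIC)
cv2.imwrite('pics/cmp.png',np.hstack([A,B]))
E
```

```text
time: 26.25
ee_pos: [0.4254, -0.0145, 0.1512]
eef_rot: [-0.705, -0.058, 0.705, -0.058]
ft_force: [-0.8, -0.1, 0.1]
width: 0.0003
```

View pics/cmp.png

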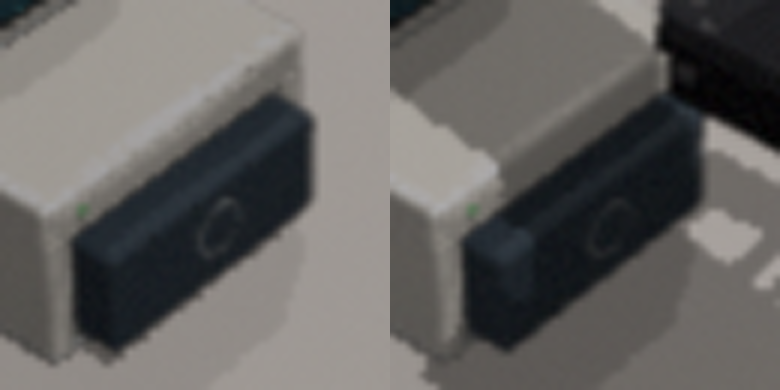

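The panel is at the same pixels as at the start (left image start, right now): latched and staying.

```bash
python3 -c "
from bench import *
print(close_job())"
```

```text
the job is handed in; nothing more can be done
None
```

The pink dish is in its seat inside the plate imager, and the tray is latched shut. I handed the job in at about 26 s; it gave no verdict.

- **Opening:** I pressed the panel in small steps until the force reached about 9 N at the stop. When I let go, the tray sprang fully out.
- **Placing:** I gripped the pink dish with 15 N and lowered it between the four lugs until it touched down at about 5 N, then let go. The picture after release showed it flat and inside all four lugs.
- **Shutting:** I pushed the tray back at 4–5 N and on to its stop at about 10 N, then backed off.

**Last checks:**
- About 2 s after letting go, the panel sat at the same pixels as at the start, nothing was touching it, and the force read about 0.
- In the last pictures the clear dish, cup, timer and dropper bottle looked unmoved; I did not measure them again.
- My two fore-aft readings of the dish over the seat differed by about 1.5 mm, so I used a value between them; the dish went in without catching on a lug.
- The dish cannot be seen once the tray is shut. That it stayed in its seat rests on the picture before pushing and on the slow push.

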